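# Refit the knob of a desktop audio controller and hold it pressed to pair

## Robot

A 6-joint arm with a two-finger parallel gripper is mounted at the origin on the work surface; the furniture and walls round the work are solid. World frame = base frame: x ahead of the robot, y to its left, z up, the work surface at z = 0. Lengths are in m, angles in degrees, forces in N, time in s.
With the tool pointing down it reaches from about 0.3 to 0.75 m from the base axis. Payload 8.5 kg.
Tool frame: the origin (TCP) lies midway between the tips of the shut fingers; the grasp point (between the pads) lies 19 mm behind it; z points along the fingers, y is the line along which they close (so a half turn about z gives the same grasp; the last joint's range is limited). The gripper opens to 85 mm and grips with 20 to 120 N. Pads are 22 mm wide; open, the fingers measure 114 mm over their backs; the gripper's body (76 mm by 85 mm) begins 54 mm behind the grasp point. The pads swing forward as they close: fully open they stand 13 mm farther back than shut.
Start: joints at [-84.185, 21.807, 74.336, -0, 83.858, -12.336], TCP at [0.171, -0.523, 0.231] pointing down, gripper open.
Joint ranges: [-178.18, 178.18], [-50.72, 133.34], [12.68, 142.11], [-81.47, 261.47], [9.98, 163.14], [-165.26, 165.26]. Speed limits (degrees/s): [136.94, 136.94, 180, 180, 180, 180].

## Interface

Orientations are given as a 3x3 rotation matrix whose columns are the frame's x, y, z axes.
In Python, from rig import monitor, optics, close_job, models gives the robot as it stands.
- The arm moves only by the tool step_arm, never from a script. Its arguments are lists of equal length, an entry for each row: "fingers": the closure, from -1 (fully open) to 1 (shut); "travel": the shift along the tool's x, y, z scaled (see below), a list of three; "twist": the turn about the tool's z scaled (see below). In form: {"fingers": [fingers, ...], "travel": [[tx, ty, tz], ...], "twist": [twist, ...]}. A call has 1 to 10 rows; each row shifts and turns the commanded pose from where the row before left it, along the tool's axes as they then stand; what a row does not reach is not made up. The controller multiplies each number of a shift by 100 mm and each number of a turn by pi rad. A row lasts 1/8 s, in which the tool goes at most 62.5 mm and 10.7 degrees, less where a joint would pass 70% of its speed; a pose out of reach is approached as far as the arm can. A call with a number of a shift or a turn outside -1 to 1 is refused whole. A call with a gripper value outside its range is refused whole. The fingers move at their own pace and stop on an object; "force" is the grip in N (left out, the last holds). Time passes only in rows, so rows that do not move let the fingers close. It gives the time, the measured TCP pose, the force, the opening and the grip force at its end, in the units of the state.
- monitor.observe(): the state, without advancing time (a new reading comes with each control period).
- optics.get_image(name): name is "side" or "top" or "wrist"; returns (picture, depth): 384x512x3 uint8, blue, green, red; 384x512 float32, m along the optical axis (not along the pixel's ray), 0 where there is no reading.
- optics.get_calibration(name): a dict with "vertical_fov" (degrees; the focal length in pixels is half the picture's height over the tangent of half this angle, whatever the lens; pixels are square), "cx", "cy" (the principal point, pixels), "distortion" ([k1, k2, p1, p2, k3] as OpenCV has them; the pictures are not rectified), "world_from_camera" (4x4, takes a point from camera to world coordinates). Camera axes: x right, y up, looking along -z (the intrinsics and any distortion apply to the point x, -y, -z); pixel columns grow to the right and rows downward; lengths in m; the calibration is good to about 2 mm. A picture is of the moment at which its call begins: read the wrist's pose just before it. get_calibration takes no time and is no camera call; for the wrist camera it gives the pose at the moment of the call.
- close_job(): hands the job in; it is judged then, once.
Trained networks look in the newest picture that a camera, given by its name, has taken for a name from the list of things; names that differ only in an ending like _2 or _b are one class to them, and where a whole thing is asked for, a point or a joint stands for the part that bears it (a point fixed in the world has none). Each returns a list of dicts, best first, with "confidence" (0 to 1); they miss things now and then, are a little off and sometimes report something else, mostly with a low value. They report only what shows in the picture. A call takes as long as a camera call. They do not tell look-alikes from the thing itself.
- models.trace(camera, query): "mask" (384x512 bool, what is visible of it) and "point" ([column, row] in pixels, amid what is visible of it).
- models.landmark_of(camera, query): "point" ([column, row] in pixels: a listed point, or the origin of a listed thing).
The state is a dict: "time_s": time; "q": joint angles; "qvel": joint speeds; "joint_efforts": joint torques, N m; "position": TCP position; "tool_rot": TCP orientation; "ft_force": force on the tool from outside, world axes, zero at the start; "wrist_torque": the same for the moment, N m; "grip_width": finger opening in m; "gripper_force": force on a finger pad.
Only numpy, scipy, OpenCV 4.12 (cv2) and the standard library are available. Lean on these libraries where they do the work, as an engineer would, in place of code of your own. Each camera call takes 0.05 s, during which the arm holds its last target. There are 200 camera calls.

## Task

The big volume knob has come off the desktop audio controller: pick it up by its grip, set it over the splined spindle on top of the controller, turn it until its slots mesh with the splines, and slide it fully home without ramming it. Then push the knob, and the push switch under it, down to the bottom and keep it pressed there for the long press that starts pairing. Finish like that, still gripping the knob and holding it down, and leave the other things on the desk where they are.

Things in the scene. Friction and masses are not known exactly. Their poses are not given: they have to be found in the camera images.
- knob: Loose aluminium knob, about 0.12 kg, upright on the desk, 38.5 mm tall: round skirt, diameter 56 mm, up to 22 mm above its underside; above that a round knurled grip, diameter 46 mm, to take from above with the fingers at any yaw. Origin: centre of the underside; z up along its axis; x along the thin dark pointer line on its top.
- knob_bore (a point): Flat end of the knob's bore, on its axis, 19 mm above its underside; axes as the knob's. The bore opens downward: diameter 27 mm, with four teeth reaching in to 17.4 mm diameter, from 3 to 17 mm above the underside, and between them four slots 7.4 mm wide along the knob's +x, +y, -x, -y (one under the pointer line). Home, this flat rests on the spindle's tip.
- spindle: Upright steel spindle standing 27 mm out of the controller's top. Origin: centre of its flat tip; z up along its axis. Centring nose: tapers from 10 to 15 mm diameter in the first 4 mm, then 15 mm to 7 mm below the tip, where the splines begin. It turns like an encoder but stiffly (0.2 N m), so a lightly pressed knob turns against it. It sinks with the push switch.
- splines (a point): Upper end of the splines, on the axis, 7 mm below the tip; axes as the spindle's. Four ribs 5 mm wide, reaching to 25 mm diameter, along its +x, +y, -x, -y, down to the case. They mesh when the x axes of knob and spindle agree within 5 degrees, modulo quarter turns (1.2 mm play). The knob's underside is 10 mm below the tip when it only stands on the ribs, 19 mm below when home.
- push_switch (a joint): How far the spindle is pushed down on its switch, m: 0 = released, 0.005 = bottom stop. Spring: 4 N to start it moving, 8 N at the bottom; springs back up when let go. With the knob home and the switch at the bottom the knob's underside is 3 mm above the controller's top.
- controller: Desktop audio controller, flat box 150 x 130 x 44 mm that does not slide: grey top plate, dark display strip along its far edge (+x), low keys (3 mm) at its sides. Origin: centre of its underside on the desk; x towards the display. The spindle stands on its top, 18 mm from the middle, away from the display; its tip is 71 mm above the desk when released.
- clip_tin: Bystander: round tin with a dark green press lid, diameter 69 mm, 27 mm tall. Origin: centre of the underside. Leave it alone.
- usb_stick: Bystander: memory stick lying flat, 18 x 54 x 8 mm. Origin: centre of the underside. Leave it alone.
- mouse: Bystander: black computer mouse, 108 x 61 x 33 mm. Origin: centre of the underside. Leave it alone.
Mind the look-alikes: they are no part of the job. Of the things shaped like the knob, the aluminium one is meant. Leave any brown look-alike of the controller alone.

How it is judged (in metres and radians):
On the way, in this order (a step that is already met when the one before it is completed fails the run):
1. the knob is picked up in the fingers (height (world z) of knob above 0.02 m and contact force between the fingers and knob above 1 N), for 0.2 s.
2. the knob is meshed with the splines and slid home on the spindle (z of knob in the frame of spindle below -0.017 m and horizontal distance between knob and spindle below 0.003 m and angle between the z axis of knob and the z axis of spindle, either way round below 0.08 rad), for 0.1 s.
At the end, for the whole second after the job is handed in: The knob is meshed and home (underside at least 17 mm below the spindle's tip, axes within 3 mm and 0.08 rad), it holds the push switch down by at least 4 of its 5 mm, and the fingers still grip it (over 5 N, the point between the pads under 55 mm above its underside) (all of step 2 and value of joint push_switch above 0.004 m and contact force between knob and spindle above 4 N and contact force between the fingers and knob above 5 N and z of the grasp point in the frame of knob below 0.055 m); the arm keeps its last pose, push and grip.
It fails at once if the knob is rammed on the spindle (more than 60 N) (contact force between knob and spindle above 60 N).
It fails at once if the clip tin is disturbed (moved more than 20 mm) (distance of clip_tin from where it was at the start of the episode above 0.02 m).
It fails at once if the memory stick is disturbed (moved more than 20 mm) (distance of usb_stick from where it was at the start of the episode above 0.02 m).
It fails at once if the mouse is disturbed (moved more than 20 mm) (distance of mouse from where it was at the start of the episode above 0.02 m).
It also fails if it takes over 38 s, if anything falls off the work surface, if the arm or the gripper's body presses on something with over 40 N, if the wrist force passes 120 N, or if a joint passes its speed limit or range.

## Working session

There is one attempt and no reset: what is moved stays moved. The work goes in short steps, Python scripts to look and compute and a tool call to move; the robot and the scene stay as the last step left them, time stands still between calls to the robot, and variables do not carry over. Pictures are saved under pics/ and viewed, at most 10 in all, crops included, and the job is handed in when it is done.

Besides the shell and the picture viewer there is one more tool, called after ">>>" by a JSON object that holds its "op" and its "data". step_arm: Moves the arm, as the interface text tells. Its arguments: {"type":"object","properties":{"fingers":{"type":"array","items":{"type":"number"}},"travel":{"type":"array","items":{"type":"array","items":{"type":"number"}}},"twist":{"type":"array","items":{"type":"number"}},"force":{"type":"number"}},"required":["fingers","travel","twist"]}

```bash
mkdir -p pics
cat > h.py <<'E'
import numpy as np, cv2
from rig import monitor, optics, close_job, models
def cal(n):
    c=optics.get_calibration(n); f=192/np.tan(np.radians(c["vertical_fov"]/2))
    K=np.array([[f,0,c["cx"]],[0,f,c["cy"]],[0,0,1]]); return K,np.array(c["distortion"],float),np.array(c["world_from_camera"])
def ray(c,p):
    K,d,T=c; u=cv2.undistortPoints(np.array([[p]],float),K,d)[0,0]
    return T[:3,3],T[:3,:3]@np.array([u[0],-u[1],-1.])
def atz(c,p,z):
    o,r=ray(c,p); return o+r*(z-o[2])/r[2]
def atd(c,p,d):
    o,r=ray(c,p); return o+r*d
def proj(c,P):
    K,d,T=c; q=(np.asarray(P,float)-T[:3,3])@T[:3,:3]; q=q*[1,-1,-1]
    return cv2.projectPoints(q.reshape(-1,1,3),np.zeros(3),np.zeros(3),K,d)[0][:,0]
def tri(rs):
    A=np.zeros((3,3));b=np.zeros(3)
    for o,r in rs:
        r=r/np.linalg.norm(r);M=np.eye(3)-np.outer(r,r);A+=M;b+=M@o
    return np.linalg.solve(A,b)
E
python3 - <<'E'
from h import *
np.set_printoptions(precision=4,suppress=True)
ims=[]
for n in ["top","side"]:
    im,d=optics.get_image(n); cv2.imwrite(f"pics/{n}0.png",im); c=cal(n)
    print(n,c[0][0,0],c[2].tolist())
    for q in ["knob","spindle","controller","clip_tin","usb_stick","mouse"]:
        for r in models.landmark_of(n,q):
            p=r["point"]; 
            print(n,q,round(r["confidence"],2),np.round(p,1),atd(c,p,d[int(p[1]),int(p[0])]))
print(monitor.observe())
E
```

```text
top 390.7131409930477 [[0.001475376501073579, 0.9917347666931117, -0.12829643719269637, 0.319901187298624], [-0.9999880892212004, 0.002060053560048457, 0.004424657620904152, 0.050000712475076134], [0.004652384325544606, 0.128288381046333, 0.9917259937142912, 1.4117359340868938], [0.0, 0.0, 0.0, 1.0]]
top knob 0.76 [229.3 188.6] [0.5053 0.1298 0.0382]
top knob 0.67 [196.  189.9] [0.5    0.2473 0.0411]
top knob 0.49 [295.2 185.2] [ 0.5139 -0.101   0.066 ]
top knob 0.48 [201.4 218.4] [0.3997 0.227  0.036 ]
top spindle 0.39 [245.7 239.5] [0.3261 0.0705 0.0687]
top spindle 0.36 [295.  186.2] [ 0.5097 -0.0997  0.0711]
top controller 0.97 [291.8 184.2] [ 0.5199 -0.091   0.0491]
top controller 0.83 [244.5 233. ] [0.3487 0.0751 0.0433]
top clip_tin 0.5 [247.9 125.4] [0.7397 0.0647 0.0273]
top usb_stick 0.46 [235.5 150.1] [0.6514 0.11   0.0105]
top mouse 0.82 [159.7 221. ] [0.3905 0.374  0.032 ]
side 389.48742737380684 [[-0.8226315784242886, 0.3743394362256591, -0.4279570920844979, -0.03221260822608857], [-0.5685543823799903, -0.5352100685817189, 0.6247368220020806, 0.8255996318117236], [0.004
[... 643 characters left out ...]
7315 0.0861 0.0253]
side usb_stick 0.57 [209.3 195.5] [0.654  0.1136 0.0086]
side mouse 0.83 [224.2 290.6] [0.3703 0.3896 0.0273]
{'time_s': 0.7, 'q': array([-84.1835,  21.8044,  74.335 ,   0.0002,  83.858 , -12.3348]), 'qvel': array([ 0.0282,  0.0191, -0.0112, -0.0733, -0.0567,  0.0084]), 'joint_efforts': array([  0.0033, -44.8237, -23.1436,   0.0001,   0.0005,  -0.    ]), 'position': array([ 0.1713, -0.5226,  0.2313]), 'tool_rot': array([[ 0.9502,  0.3115,  0.    ],
       [ 0.3115, -0.9502, -0.    ],
       [-0.    ,  0.    , -1.    ]]), 'ft_force': array([0.6287, 0.1084, 0.1026]), 'wrist_torque': array([-0.0446,  0.0032, -0.0268]), 'gripper_force': 0.0, 'grip_width': 0.08515755185096036}
```

Run:
```python
from h import *
a=cv2.imread("pics/top0.png")[100:300,130:390]; b=cv2.imread("pics/side0.png")[130:330,160:430]
cv2.imwrite("pics/t1.png",cv2.resize(a,None,fx=3,fy=3,interpolation=2)); cv2.imwrite("pics/s1.png",cv2.resize(b,None,fx=2.9,fy=2.9,interpolation=2))
```

```text
(no output)
```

View pics/t1.png

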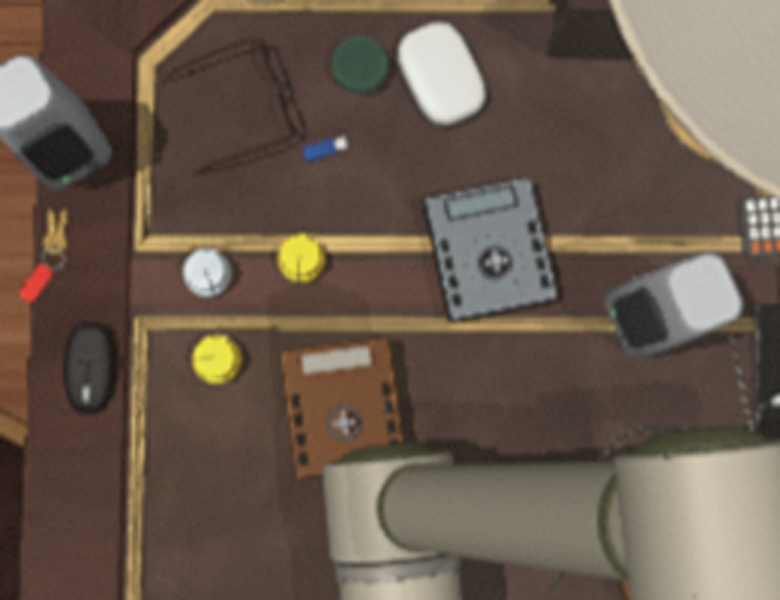

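View pics/s1.png

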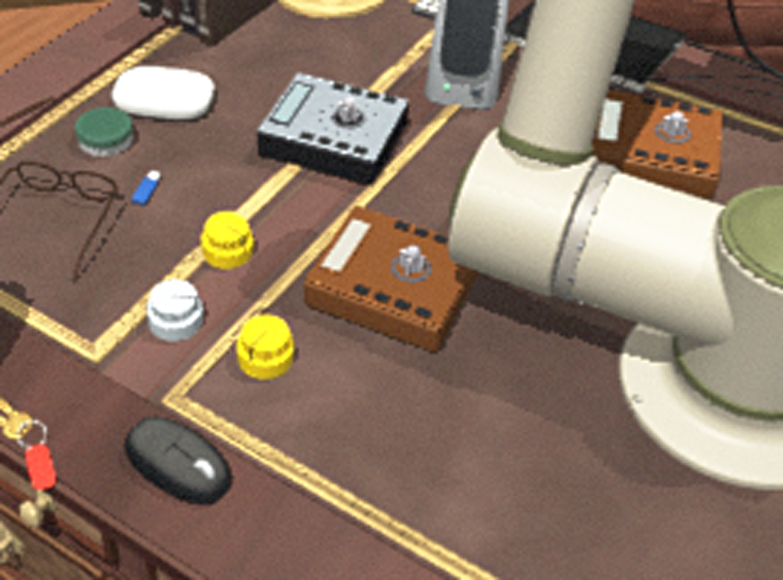

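Candidates in the top picture: aluminium knob (199,191); yellow look-alikes (231,186) and (202,220). For the controller, the grey one (290,183) is meant; brown ones stand at (245,235) and, in the side view, at (390,175). I choose the silver knob and the grey controller, and check the clearance to the lamp and speaker first.

Run:
```python
from h import *
np.set_printoptions(precision=3,suppress=True)
im,d=optics.get_image("top"); c=cal("top")
for p in [(340,110),(350,140),(370,155),(385,120),(355,192),(368,198),(345,205),(440,120),(360,170)]: print(p,d[p[1],p[0]],atd(c,p,d[p[1],p[0]]))
c=cal("wrist");s=monitor.observe();R=s["tool_rot"]
print("cam in tool",R.T@(c[2][:3,3]-s["position"]),"\n",R.T@c[2][:3,:3],c[0][0,0])
```

```text
(340, 110) 0.96277666 [ 0.641 -0.167  0.483]
(350, 140) 1.4537786 [ 0.694 -0.315 -0.004]
(370, 155) 1.4406688 [ 0.636 -0.385  0.002]
(385, 120) 0.88999754 [ 0.594 -0.253  0.551]
(355, 192) 1.215843 [ 0.473 -0.271  0.207]
(368, 198) 1.2165529 [ 0.454 -0.312  0.204]
(345, 205) 1.267656 [ 0.437 -0.252  0.15 ]
(440, 120) 0.83488053 [ 0.577 -0.351  0.605]
(360, 170) 1.4317529 [ 0.58  -0.346  0.003]
cam in tool [ 0.067  0.001 -0.142] 
 [[ 0.     0.965  0.261]
 [ 1.    -0.    -0.   ]
 [-0.     0.261 -0.965]] 265.97196953972133
```

>>> {"op": "step_arm", "data": {"fingers": [-1, -1, -1, -1, -1, -1, -1, -1, -1, -1], "travel": [[0.395, -0.449, 0], [0.395, -0.449, 0], [0.395, -0.449, 0], [0.395, -0.449, 0], [0.395, -0.449, 0], [0.395, -0.449, 0], [0.395, -0.449, 0], [0.395, -0.449, 0], [0.395, -0.449, 0], [0.395, -0.449, 0]], "twist": [0, 0, 0, 0, 0, 0, 0, 0, 0, 0], "force": 100}}

```text
time_s: 2.0
position: [0.4073, 0.0291, 0.2317]
tool_rot: [[0.95, 0.312, 0.001], [0.312, -0.95, -0.0], [0.001, 0.001, -1.0]]
ft_force: [0.2, -2.0, 0.2]
grip_width: 0.0857
gripper_force: 0.0
```

>>> {"op": "step_arm", "data": {"fingers": [-1, -1, -1, -1, -1, -1], "travel": [[0.395, -0.449, 0.1], [0.395, -0.449, 0.1], [0.395, -0.449, 0.1], [0.395, -0.449, 0.2], [0, 0, 0.2], [0, 0, 0]], "twist": [0, 0, 0, 0, 0, 0]}}

```text
time_s: 2.75
position: [0.5001, 0.2467, 0.1602]
tool_rot: [[0.95, 0.312, -0.003], [0.312, -0.95, -0.001], [-0.003, -0.0, -1.0]]
ft_force: [-0.0, -0.3, 0.8]
grip_width: 0.0857
gripper_force: 0.0
```

Run:
```python
from h import *
np.set_printoptions(precision=4,suppress=True)
s=monitor.observe();c=cal("wrist");im,d=optics.get_image("wrist")
cv2.imwrite("pics/w1.png",im); np.savez("w1.npz",d=d,K=c[0],dist=c[1],T=c[2])
print(s["position"])
for r in models.landmark_of("wrist","knob"): print("lm",r["confidence"],r["point"],atz(c,r["point"],0))
for r in models.trace("wrist","knob"):
    m=r["mask"].astype(np.uint8); ys,xs=np.nonzero(m)
    P=np.array([atd(c,(x,y),d[y,x]) for x,y in zip(xs,ys) if d[y,x]>0])
    h=P[:,2]; t=P[(h>0.034)]
    print(r["confidence"],r["point"],len(P),"ztop",np.median(t[:,2]) if len(t) else 0)
    if len(t)>30:
        (cx,cy),rad=cv2.minEnclosingCircle(t[:,:2].astype(np.float32)); print(cx,cy,rad,t[:,:2].mean(0),len(t))
```

```text
[0.5001 0.2467 0.1602]
lm 0.97 [239.7, 260.2] [0.3989 0.2261 0.    ]
lm 0.71 [348.8, 190.6] [0.5258 0.1316 0.    ]
lm 0.61 [253.1, 179.3] [0.5034 0.243  0.    ]
0.93 [352.9, 195.8] 2257 ztop 0.03796122593235579
0.5226166248321533 0.13049843907356262 0.02348201721906662 [0.523  0.1313] 1429
0.68 [237.6, 266.9] 1944 ztop 0.03787007650782559
0.40155139565467834 0.22973164916038513 0.023716270923614502 [0.4027 0.2299] 1189
0.62 [252.6, 179.9] 2018 ztop 0.03788801303309264
0.5059190392494202 0.24307993054389954 0.023109817877411842 [0.5062 0.2431] 1505
```

View pics/w1.png

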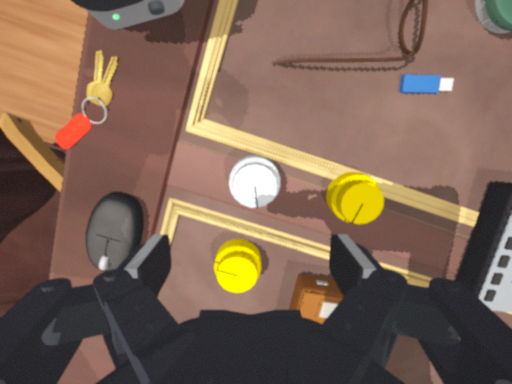

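The silver knob is at (255,182) between the yellow ones at (355,198) and (238,266); its pointer runs from its centre down to about (258,203).

```bash
cat >> h.py <<'E'
def ortho(c,im,ctr,z,half=0.028,n=280):
    g=(np.arange(n)+.5)/n*2*half-half
    X,Y=np.meshgrid(g,-g)   # cols=+x, rows down=-y
    P=np.stack([X+ctr[0],Y+ctr[1],0*X+z],-1).reshape(-1,3)
    m=proj(c,P).astype(np.float32).reshape(n,n,2)
    return cv2.remap(im,m[...,0],m[...,1],cv2.INTER_CUBIC)
E
python3 - <<'E'
from h import *
w=np.load("w1.npz");c=(w["K"],w["dist"],w["T"])
im=cv2.imread("pics/w1.png"); o=ortho(c,im,(0.5059,0.2431),0.0385)
cv2.imwrite("pics/ko.png",cv2.resize(o,None,fx=2,fy=2))
g=cv2.GaussianBlur(cv2.cvtColor(o,cv2.COLOR_BGR2GRAY).astype(float),(0,0),4)
a=np.arange(0,360,2); v=[]
for t in np.radians(a):
    r=np.arange(50,190); v.append(np.mean([g[int(140-q*np.sin(t)),int(140+q*np.cos(t))] for q in range(60,185,5) if 0<=140-q*np.sin(t)<280 and 0<=140+q*np.cos(t)<280 and q<180]))
v=np.array(v); k=np.argsort(v)[:12]; print(a[k],v[k].round(0))
E
```

```text
[206 232 234 230 208 236 238 204 228 240 210 226] [154. 154. 155. 157. 158. 159. 160. 160. 161. 164. 165. 166.]
```

View pics/ko.png

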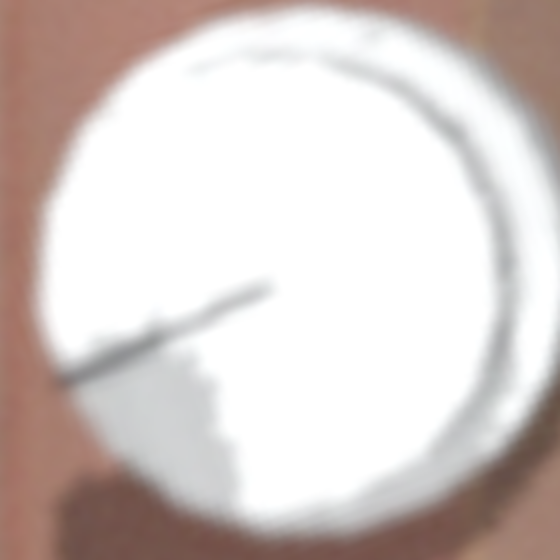

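The close crop confirms the aluminium knob; its pointer runs at about 205° world yaw (25° modulo 90), and its centre is near (0.505, 0.242).

>>> {"op": "step_arm", "data": {"fingers": [-1, -1, -1, -1, 1, 1, 1, 1, 1], "travel": [[0.037, 0.058, 0.3], [0, 0, 0.5], [0, 0, 0.4], [0, 0, 0.182], [0, 0, 0], [0, 0, 0], [0, 0, 0], [0, 0, 0], [0, 0, 0]], "twist": [0, 0, 0, 0, 0, 0, 0, 0, 0], "force": 100}}

```text
time_s: 4.03
position: [0.507, 0.2423, 0.0257]
tool_rot: [[0.95, 0.311, 0.004], [0.311, -0.95, 0.001], [0.004, 0.0, -1.0]]
ft_force: [-1.8, -0.9, 9.9]
grip_width: 0.0418
gripper_force: 99.8
```

>>> {"op": "step_arm", "data": {"fingers": [1, 1, 1, 1], "travel": [[0, 0, -0.2], [0, 0, -0.5], [0, 0, -0.5], [0, 0, 0]], "twist": [0, 0, 0, 0]}}

```text
time_s: 4.53
position: [0.5078, 0.2426, 0.1481]
tool_rot: [[0.95, 0.312, 0.009], [0.312, -0.95, 0.002], [0.009, 0.001, -1.0]]
ft_force: [0.1, -1.0, -2.0]
grip_width: 0.042
gripper_force: 101.7
```

Run:
```python
from h import *
np.set_printoptions(precision=4,suppress=True)
s=monitor.observe();c=cal("wrist");im,d=optics.get_image("wrist");cs=cal("side");si,_=optics.get_image("side")
print(s["position"],s["grip_width"],s["gripper_force"],s["ft_force"])
p=proj(cs,s["position"])[0].astype(int);print(p)
a=cv2.resize(im,(560,420)); b=cv2.resize(si[p[1]-60:p[1]+30,p[0]-45:p[0]+45],(240,240),interpolation=2)
o=np.zeros((420,800,3),np.uint8);o[:,:560]=a;o[:240,560:]=b;cv2.imwrite("pics/g1.png",o)
```

```text
[0.5078 0.2426 0.1481] 0.04195811902095817 101.6782021522522 [ 0.1425 -1.0018 -2.0115]
[215 203]
```

View pics/g1.png

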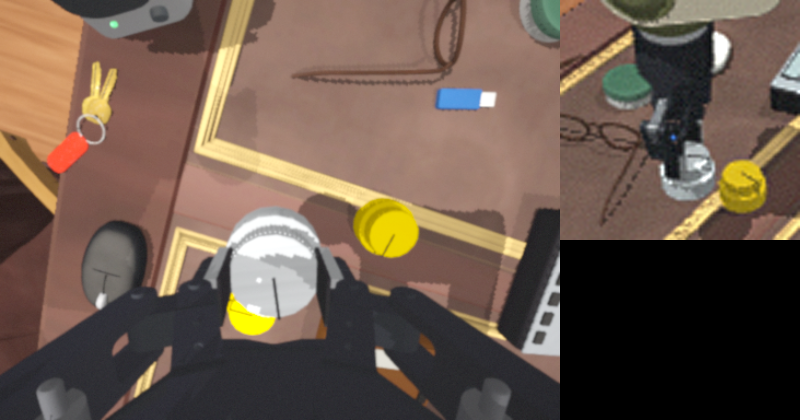

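The knob is held between the pads (centred at wrist px ~(250,255)), pointer visible running down. I measure its pose in the tool frame.

```bash
cat >> h.py <<'E'
def knobpose(save=None):
    s=monitor.observe();c=cal("wrist");im,d=optics.get_image("wrist")
    R,t=s["tool_rot"],s["position"]; rs=models.trace("wrist","knob")
    exp=proj(c,t-0.015*R[:,2])[0]
    rs=sorted(rs,key=lambda r:np.hypot(*(np.array(r["point"])-exp)))
    m=rs[0]["mask"]; ys,xs=np.nonzero(m&(d>0)); P=np.array([atd(c,(x,y),d[y,x]) for x,y in zip(xs,ys)])
    L=(P-t)@R; L=L[np.hypot(L[:,0],L[:,1])<.035]
    zt=np.percentile(L[:,2],5); top=L[np.abs(L[:,2]-zt)<.004]
    for _ in range(3):
        A=np.c_[top[:,:2],np.ones(len(top))]; k=np.linalg.lstsq(A,top[:,2],rcond=None)[0]; top=top[np.abs(top[:,2]-A@k)<.0015]
    (x,y),r=cv2.minEnclosingCircle(top[:,:2].astype(np.float32))
    print("conf",rs[0]["confidence"],"n",len(top),"top plane slope(deg)",np.degrees(k[:2]),"z",k@[x,y,1],"centre",x,y,"r",r)
    n=280;h=.028;g=(np.arange(n)+.5)/n*2*h-h
    X,Y=np.meshgrid(g+x,-(g)+y); Z=k[0]*X+k[1]*Y+k[2]
    Q=np.stack([X,Y,Z],-1).reshape(-1,3)@R.T+t
    mm=proj(c,Q).astype(np.float32).reshape(n,n,2); o=cv2.remap(im,mm[...,0],mm[...,1],cv2.INTER_CUBIC)
    if save: cv2.imwrite(save,cv2.resize(o,None,fx=2,fy=2))
    return o,(x,y),k
E
python3 - <<'E'
from h import *
np.set_printoptions(precision=4,suppress=True)
knobpose("pics/k2.png")
E
```

```text
conf 0.9 n 4807 top plane slope(deg) [0.3806 0.0082] z -0.012150507039194723 centre -0.001871753134764731 0.0006158447358757257 r 0.02319101244211197
```

View pics/k2.png

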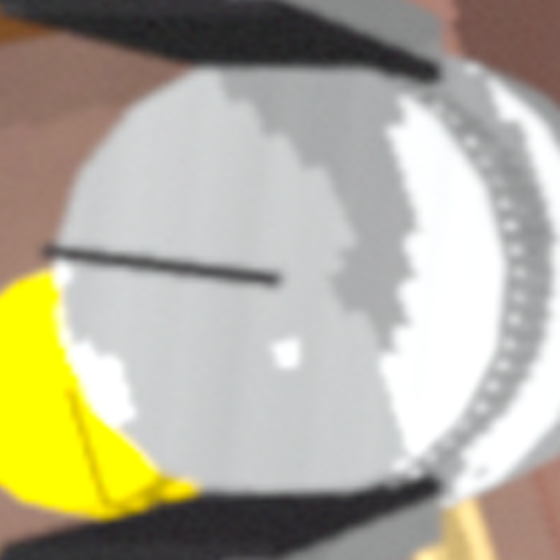

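>>> {"op": "step_arm", "data": {"fingers": [1, 1, 1, 1, 1, 1, 1, 1], "travel": [[-0.245, 0.435, -0.1], [-0.245, 0.435, -0.1], [-0.245, 0.435, -0.1], [-0.245, 0.435, 0], [-0.245, 0.435, 0], [-0.245, 0.435, 0], [-0.245, 0.435, 0], [0, 0, 0]], "twist": [0, 0, 0, 0, 0, 0, 0, 0]}}

```text
time_s: 5.72
position: [0.4372, -0.1031, 0.1723]
tool_rot: [[0.952, 0.307, -0.002], [0.307, -0.952, 0.001], [-0.002, -0.001, -1.0]]
ft_force: [-0.6, 0.4, -1.9]
grip_width: 0.0421
gripper_force: 102.0
```

Run:
```python
from h import *
np.set_printoptions(precision=4,suppress=True)
s=monitor.observe();c=cal("wrist");im,d=optics.get_image("wrist");cv2.imwrite("pics/w3.png",im)
np.savez("w3.npz",d=d,K=c[0],dist=c[1],T=c[2])
print(s["position"],s["tool_rot"][:,0],s["grip_width"])
for q in ["spindle","splines","controller"]:
  for r in models.landmark_of("wrist",q): 
    p=r["point"];print(q,r["confidence"],np.round(p,1),atz(c,p,{"spindle":.071,"splines":.064,"controller":0}[q]),atd(c,p,d[int(p[1]),int(p[0])]))
r=models.trace("wrist","controller")
for q in r:
  ys,xs=np.nonzero(q["mask"]&(d>0));P=np.array([atd(c,(x,y),d[y,x]) for x,y in zip(xs,ys)]);P=P[(P[:,2]>.041)&(P[:,2]<.052)]
  print(q["confidence"],q["point"],len(P),cv2.minAreaRect(P[:,:2].astype(np.float32)),np.median(P[:,2]))
cx,cy=[v for v in [atz(c,models.landmark_of("wrist","spindle")[0]["point"],.071)]][0][:2]
o1=ortho(c,im,(cx,cy),.064,.02,400);o=np.zeros((400,800,3),np.uint8);o[:,:400]=o1;o[:,400:]=cv2.resize(im,(400,300)) [0:300].repeat(1,0) if 0 else 0
o[:300,400:]=cv2.resize(im,(400,300)); cv2.imwrite("pics/sp.png",o);print(cx,cy)
```

```text
[ 0.4372 -0.1031  0.1723] [ 0.9517  0.3071 -0.0017] 0.042121063136213166
spindle 0.96 [ 46.7 244.1] [0.3243 0.0767 0.071 ] [0.3245 0.0765 0.0712]
spindle 0.6 [271.7 115. ] [ 0.5125 -0.0997  0.071 ] [ 0.5125 -0.0997  0.071 ]
splines 0.8 [ 51.9 235.2] [0.3312 0.0771 0.064 ] [0.3324 0.076  0.0658]
splines 0.57 [271.4 112.3] [ 0.5149 -0.0992  0.064 ] [ 0.5145 -0.0987  0.0718]
controller 0.78 [269.9  97.3] [ 0.5332 -0.0964  0.    ] [ 0.5286 -0.0945  0.0451]
controller 0.57 [ 88.2 205.7] [0.343  0.0784 0.    ] [0.3654 0.0555 0.0445]
0.9 [70.4, 206.7] 13231 ((0.3439549207687378, 0.07869505137205124), (0.14606055617332458, 0.12678468227386475), 7.637618541717529) 0.043719899205521495
0.88 [359.0, 345.6] 164 ((0.27940016984939575, -0.3173603117465973), (0.039567068219184875, 0.01335684210062027), 68.9439697265625) 0.04341680467312958
0.71 [273.2, 86.5] 20287 ((0.5304089784622192, -0.09567553550004959), (0.14623019099235535, 0.12709297239780426), 11.783459663391113) 0.0438844103863818
0.3243209918650325 0.07667893996128
```

View pics/sp.png

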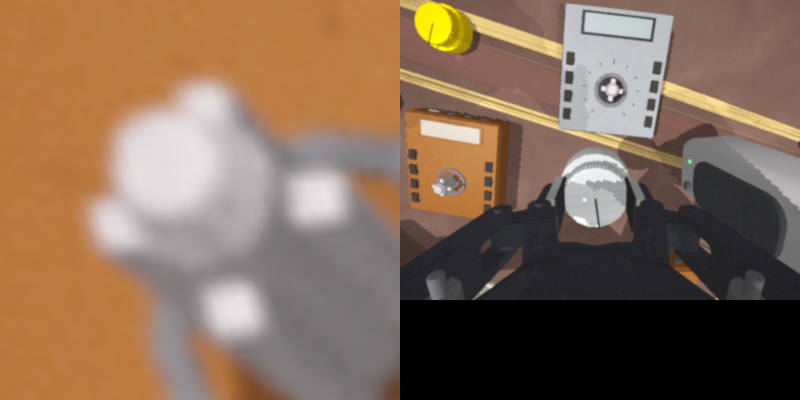

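My crop took the brown unit by mistake; the grey controller's spindle is at wrist px (272,115). I redo the crop there.

Run:
```python
from h import *
np.set_printoptions(precision=4,suppress=True)
w=np.load("w3.npz");c=(w["K"],w["dist"],w["T"]);im=cv2.imread("pics/w3.png")
o=ortho(c,im,(.5127,-.0996),.064,.018,560);cv2.imwrite("pics/sp2.png",o)
# side triangulation check of spindle height
cs=cal("side");optics.get_image("side")
for r in models.landmark_of("side","spindle"):
  print(r["point"],r["confidence"],tri([ray(cs,r["point"]),ray(c,(271.7,115.0))]))
```

```text
[278.0, 166.2] 0.57 [ 0.5158 -0.0989  0.0591]
[299.4, 217.1] 0.44 [ 0.4852 -0.1359 -0.1908]
[393.1, 169.5] 0.4 [ 0.3317 -0.1216  0.1771]
```

View pics/sp2.png

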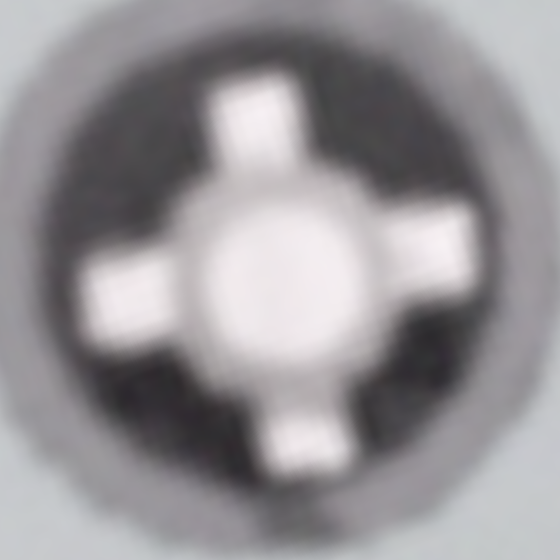

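Four ribs clearly seen, horizontal pair tilted ~8° CCW; so spindle yaw ≈ 8°, centre (0.5126,-0.0992), tip z 0.071. Rotate the knob by -17° in world yaw and move above.

>>> {"op": "step_arm", "data": {"fingers": [1, 1, 1, 1, 1, 1, 1], "travel": [[0, 0, 0], [0, 0, 0], [0.4, -0.017, 0], [0.374, -0.017, 0], [0, 0, 0.35], [0, 0, 0.3], [0, 0, 0]], "twist": [0.047, 0.048, 0, 0, 0, 0, 0]}}

```text
time_s: 7.0
position: [0.5144, -0.095, 0.1067]
tool_rot: [[1.0, 0.019, -0.004], [0.019, -1.0, 0.002], [-0.004, -0.002, -1.0]]
ft_force: [0.5, 0.2, -1.6]
grip_width: 0.0422
gripper_force: 102.1
```

Run:
```python
from h import *
np.set_printoptions(precision=4,suppress=True)
s=monitor.observe();R=s["tool_rot"];print(s["position"],np.degrees(np.arctan2(R[1,0],R[0,0])),R[:,2])
o,(x,y),k=knobpose("pics/k4.png")
P=R@np.array([x,y,k@[x,y,1]+.0385])+s["position"];print("knob underside",P)
g=cv2.GaussianBlur(cv2.cvtColor(o,cv2.COLOR_BGR2GRAY).astype(float),(0,0),1.5)
a=np.arange(150,200,.5); v=[]
n=cv2.morphologyEx(g,cv2.MORPH_BLACKHAT,np.ones((21,21)))
for t in np.radians(a): v.append(np.mean([n[int(140-q*np.sin(t)),int(140+q*np.cos(t))] for q in range(20,105)]))
print("pointer in tool",a[np.argmax(v)],max(v))
```

```text
[ 0.5144 -0.095   0.1067] 1.095958478379451 [-0.0041  0.0018 -1.    ]Traceback (most recent call last):
  File "<stdin>", line 4, in <module>
  File "h.py", line 34, in knobpose
    zt=np.percentile(L[:,2],5); top=L[np.abs(L[:,2]-zt)<.004]
    return _quantile_unchecked(
        a, q, axis, out, overwrite_input, method, keepdims, weights)
    return _ureduce(a,
                    func=_quantile_ureduce_func,
    ...<5 lines>...
                    overwrite_input=overwrite_input,
                    method=method)
    r = func(a, **kwargs)
    result = _quantile(arr,
                       quantiles=q,
    ...<2 lines>...
                       out=out,
                       weights=wgt)
    slices_having_nans = np.isnan(arr[-1, ...])
                                  ~~~^^^^^^^^^
IndexError: index -1 is out of bounds for axis 0 with size 0
```

>>> {"op": "step_arm", "data": {"fingers": [1, 1, 1, 1, 1, 1], "travel": [[0, 0.034, 0], [0, 0, 0], [0, 0, 0.05], [0, 0, 0.05], [0, 0, 0.05], [0, 0, 0]], "twist": [0, 0, 0, 0, 0, 0]}}

```text
time_s: 7.85
position: [0.5152, -0.0991, 0.0928]
tool_rot: [[1.0, 0.018, -0.001], [0.018, -1.0, 0.0], [-0.001, -0.0, -1.0]]
ft_force: [-0.4, 0.1, -0.8]
grip_width: 0.0416
gripper_force: 102.0
```

>>> {"op": "step_arm", "data": {"fingers": [1, 1, 1, 1], "travel": [[0, 0, 0.03], [0, 0, 0.02], [0, 0, 0.02], [0, 0, 0]], "twist": [0, 0, 0, 0]}}

```text
time_s: 8.35
position: [0.5153, -0.0992, 0.0862]
tool_rot: [[1.0, 0.018, -0.0], [0.018, -1.0, 0.0], [-0.0, -0.0, -1.0]]
ft_force: [-0.4, 0.0, -1.7]
grip_width: 0.0422
gripper_force: 102.0
```

>>> {"op": "step_arm", "data": {"fingers": [1, 1, 1, 1], "travel": [[0, 0, 0.02], [0, 0, 0.015], [0, 0, 0.01], [0, 0, 0]], "twist": [0, 0, 0, 0]}}

```text
time_s: 8.85
position: [0.5154, -0.0992, 0.0817]
tool_rot: [[1.0, 0.018, -0.0], [0.018, -1.0, 0.0], [-0.0, -0.0, -1.0]]
ft_force: [0.8, 0.1, -1.9]
grip_width: 0.0421
gripper_force: 102.0
```

Past the rib tops with no force: meshed.

>>> {"op": "step_arm", "data": {"fingers": [1, 1, 1, 1, 1], "travel": [[0, 0, 0.015], [0, 0, 0.01], [0, 0, 0.01], [0, 0, 0], [0, 0, 0]], "twist": [0, 0, 0, 0, 0]}}

```text
time_s: 9.48
position: [0.5154, -0.0992, 0.0783]
tool_rot: [[1.0, 0.018, 0.0], [0.018, -1.0, -0.0], [0.0, 0.0, -1.0]]
ft_force: [0.3, -0.2, -1.0]
grip_width: 0.042
gripper_force: 102.0
```

>>> {"op": "step_arm", "data": {"fingers": [1, 1, 1, 1, 1], "travel": [[0, 0, 0.01], [0, 0, 0.01], [0, 0, 0.01], [0, 0, 0], [0, 0, 0]], "twist": [0, 0, 0, 0, 0]}}

```text
time_s: 10.1
position: [0.5155, -0.0993, 0.0755]
tool_rot: [[1.0, 0.018, 0.0], [0.018, -1.0, -0.0], [0.0, 0.0, -1.0]]
ft_force: [-0.0, -0.2, 3.7]
grip_width: 0.0421
gripper_force: 102.2
```

>>> {"op": "step_arm", "data": {"fingers": [1, 1, 1, 1, 1, 1], "travel": [[0, 0, 0.01], [0, 0, 0.01], [0, 0, 0.01], [0, 0, 0.005], [0, 0, 0], [0, 0, 0]], "twist": [0, 0, 0, 0, 0, 0]}}

```text
time_s: 10.85
position: [0.5157, -0.0993, 0.0726]
tool_rot: [[1.0, 0.018, 0.001], [0.018, -1.0, -0.001], [0.001, 0.001, -1.0]]
ft_force: [-1.2, 0.6, 10.9]
grip_width: 0.0422
gripper_force: 103.1
```

>>> {"op": "step_arm", "data": {"fingers": [1, 1, 1, 1, 1], "travel": [[0, 0, 0.005], [0, 0, 0.005], [0, 0, 0], [0, 0, 0], [0, 0, 0]], "twist": [0, 0, 0, 0, 0]}}

```text
time_s: 11.48
position: [0.5159, -0.0994, 0.0724]
tool_rot: [[1.0, 0.018, 0.002], [0.018, -1.0, -0.001], [0.002, 0.001, -1.0]]
ft_force: [-4.0, 1.5, 19.1]
grip_width: 0.0418
gripper_force: 103.9
```

Hard stop reached: net force is about 20 N and the knob's underside sits at z ≈ 0.046 against the expected 0.047. I hand in.

```bash
python3 -c "
from rig import close_job
print(close_job())"
```

```text
the job is handed in; nothing more can be done
None
```

The job is handed in. By the force and height readings, the knob is meshed, home and held at the bottom of the push switch with about 20 N, still gripped at about 104 N. I took no picture after seating it, and the judge gave no verdict.

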